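# Clear the foot plate, flip the kickstand and hold the board frame upright

### The job

Take the scraper block and wipe the three loose component chips off the stand's foot plate down onto the bench, without touching the chips with the gripper, then set the scraper down on the bench clear of the plate. Then flip the kickstand leg over centre, all the way down to its stop, and after that pull the leaning board frame upright by its roller handle until the kickstand's peg foot meets the plate. Nothing but you keeps the frame from tipping back, so finish while still holding it upright by the handle, and leave the solder spool, screwdriver and parts dish alone.

Things in the scene. Friction and masses are not known exactly. Their poses are not given: they have to be found in the camera images.
- stand: Circuit-board stand bolted to the bench; origin on the bench top under the frame's hinge line. Own axes: +x the way the frame leans (roughly to the robot's left, give or take 13 degrees), -x the side where the kickstand lands, y along the hinge line, z up. Dark hub base 18 mm thick at x -30 to 80, y -90 to 100 mm; two hub cheeks at x -11 to 11, y -48 and 48, 46 mm high.
- plate_mid (a point): Centre of the top of the foot plate, a bare aluminium plate 150 mm (stand x) by 100 mm (stand y), 18 mm thick, at x -180 to -30, y -135 to -35 mm of the stand's axes. The edge at x -180 and both y edges drop to the bench; the hub base adjoins the edge at x -30.
- hinge (a point): Middle of the frame's hinge line, 36 mm above the stand's origin. The frame above it is 144 mm wide (stand y), 165 mm high and 12 mm thick, 0.75 kg, and holds a green circuit board with a heavy transformer on its +x face.
- frame (a joint): Lean of the frame about the hinge line, rad: 0 upright, positive leans to the stand's +x. Stops at 0.75 (where it rests at the start, by its weight) and at -0.02, where the downed kickstand's peg meets the plate. When let go it tips back to 0.75 from any angle: about 0.7 N at the handle holds it upright, 3 N when leaning.
- leg (a joint): Kickstand leg's angle on the frame, rad: 0 folded up along the frame (at the start); swings over the top to the stand's -x side; 2.356 fully down at its stop. No spring, turns freely: only its weight (80 g) keeps it folded or, past vertical, drops it to the stop. With the frame at 0.75 the leg is vertical at 0.75 and about level at 2.356.
- leg_pivot (a point): The leg's pivot axis on the frame: 85 mm up the frame from the hinge line, parallel to the stand's y axis; this point is at y -85 mm, in the leg's plane.
- leg_peg (a point): Grip point on the kickstand's foot: a bare steel round peg 12 mm thick, parallel to the stand's y axis, at the leg's free end, 136 mm from the pivot, clear all round. The peg reaches from y -81 to -143 mm of the stand's axes, this point is on its axis at y -120; the flat leg (10 by 8 mm) is at y -81 to -89.
- handle: Roller handle on the bail on top of the frame: a bare steel round sleeve 16 mm thick and 90 mm long between two 10 mm posts, parallel to the stand's y axis, 215 mm from the hinge line; it turns freely about its own axis. Origin: its middle, on its axis. The frame's top rail is 50 mm below it, leaving room for fingers on both sides.
- scraper: Scraper block standing loose on the bench: a black rubber strip 120 mm (own x) by 30 mm (own y) by 14 mm high with a wooden grip block 90 by 24 mm on it, 60 mm high in all, about 160 g. Origin at the centre of its underside, z up. Grip the wood across its 24 mm.
- chip_a: Loose black component chip, 17 x 11 x 9 mm, 12 g, lying on the foot plate at x -145 to -90 mm of the stand's axes, at least 7 mm inside its y edges. Origin: centre of its underside.
- chip_b: Loose white ceramic component chip, 13 x 13 x 10 mm, 12 g, lying on the foot plate likewise. Origin: centre of its underside.
- chip_c: Loose grey component chip, 18 x 10 x 8 mm, 12 g, lying on the foot plate likewise. Origin: centre of its underside.
- spool: Bystander: solder spool, 56 mm in diameter, 28 mm high, on the bench. Origin: centre of its underside.
- driver: Bystander: screwdriver lying on the bench along its own x. Origin: under its middle.
- dish: Bystander: red open parts dish, 110 x 80 x 25 mm, on the bench. Origin: centre of its underside.
Mind the look-alikes: they are no part of the job. Several things look just like the scraper: the one meant starts farthest to the robot's right.

How it is judged:
By the outcome, as a careful person would: the job done as asked, in the order asked, and still so for the second after the job is handed in, while the arm keeps its last pose, push and grip.
It also fails if it takes over 72 s, if anything falls off the work surface, if the arm or the gripper's body presses on something with over 40 N, if the wrist force passes 120 N, or if a joint passes its speed limit or range.

### The arm

A 7-joint arm with a two-finger parallel gripper is mounted at the origin on the work surface. World frame = base frame: x ahead of the robot, y to its left, z up, the work surface at z = 0. Lengths are in m, angles in rad, forces in N, time in s.
With the tool pointing down it reaches from about 0.4 to 0.85 m from the base axis. Payload 10.4 kg.
Tool frame: the origin (TCP) lies midway between the tips of the shut fingers; the grasp point (between the pads) lies 19 mm behind it; z points along the fingers, y is the line along which they close (so a half turn about z gives the same grasp; the last joint's range is limited). The gripper opens to 87 mm and grips with 3 to 60 N. Pads are 19 mm wide; open, the fingers measure 117 mm over their backs; the gripper's body (75 mm by 190 mm) begins 51 mm behind the grasp point.
Start: joints at [1.11, 0.332, -0.065, 1.46, 0.022, 1.35, -0.088], TCP at [0.265, -0.566, 0.223] pointing down, gripper open.
Joint ranges: [-2.6, 2.6], [-0.5, 2.12], [-1.47, 1.34], [0.16, 2.42], [-1.27, 4.41], [0.06, 2.06], [-2.6, 2.6]. Speed limits (rad/s): [2.22, 2.22, 2.79, 2.79, 3.14, 3.14, 3.14].

### API

Orientations are given as a unit quaternion [x, y, z, w].
In Python, from bench import r gives the robot as it stands.
- The arm moves only by the tool arm_command, never from a script. Its arguments are lists of equal length, an entry for each row: "xyz": the shift along the world's x, y, z in m, a list of three; "rot": the turn, a rotation vector about the world's x, y, z in rad, a list of three. In form: {"xyz": [[tx, ty, tz], ...], "rot": [[ax, ay, az], ...]}. A call has 1 to 20 rows; each row is the pose to reach, as a shift and turn from the pose commanded when the call began; what a row does not reach only later rows make up. A row lasts 1/12 s, in which the tool goes at most 41.7 mm and 7.16 degrees, less where a joint would pass 70% of its speed; a pose out of reach is approached as far as the arm can. A call with a gripper value outside its range is refused whole. "grip" is the opening, from 0 (shut) to 1 (fully open), set as the call begins (left out, the last holds). The fingers move at their own pace and stop on an object; "squeeze" is the grip in N (left out, the last holds). Time passes only in rows, so rows that repeat a pose let the fingers close. It gives the time, the measured TCP pose, the force, the opening and the grip force at its end, in the units of the state.
- r.read_state(): the state, without advancing time (a new reading comes with each control period).
- r.camera(name): name is "scene" or "top" or "wrist"; returns the picture (420x560x3 uint8, red, green, blue); there is no depth.
- r.camera_model(name): a dict with "fx", "fy", "cx", "cy" (pixels), "k1" (the pictures are not rectified: a ray, as slopes to the right and down, at radius r is drawn at 1 + k1 r^2 times it, then the intrinsics apply), "T" (4x4, takes a point from camera to world coordinates). Camera axes: x right, y up, looking along -z (the intrinsics and any distortion apply to the point x, -y, -z); pixel columns grow to the right and rows downward; lengths in m; the calibration is good to about 2 mm. A picture is of the moment at which its call begins: read the wrist's pose just before it. camera_model takes no time and is no camera call; for the wrist camera it gives the pose at the moment of the call.
- r.close_job(): hands the job in; it is judged then, once.
Trained networks look in the newest picture that a camera, given by its name, has taken for a name from the list of things; names that differ only in an ending like _2 or _b are one class to them, and where a whole thing is asked for, a point or a joint stands for the part that bears it (a point fixed in the world has none). Each returns a list of dicts, best first, with "conf" (0 to 1); they miss things now and then, are a little off and sometimes report something else, mostly with a low value. They report only what shows in the picture. A call takes as long as a camera call. They do not tell look-alikes from the thing itself.
- r.look_for(label, camera): "at" ([x, y, z] in m, in the coordinates of the camera as it stood for that picture, good to about 4 mm: the middle of the surface that is visible of it).
- r.spot_point(label, camera): "at" ([x, y, z] in m, in the coordinates of the camera as it stood for that picture, good to about 4 mm: a listed point, or the origin of a listed thing).
The state is a dict: "time": time; "joint_positions": joint angles; "joint_vel": joint speeds; "joint_torque": joint torques, N m; "ee_pos": TCP position; "eef_rot": TCP orientation; "ft_force": force on the tool from outside, world axes, zero at the start; "torque": the same for the moment, N m; "width": finger opening in m; "grip_force": force on a finger pad.
Only numpy, scipy, OpenCV 4.12 (cv2) and the standard library are available. Lean on these libraries where they do the work, as an engineer would, in place of code of your own. Each camera call takes 0.05 s, during which the arm holds its last target. There are 200 camera calls.

## Working session

There is one attempt and no reset: what is moved stays moved. The work goes in short steps, Python scripts to look and compute and a tool call to move; the robot and the scene stay as the last step left them, time stands still between calls to the robot, and variables do not carry over. Pictures are saved under pics/ and viewed, at most 10 in all, crops included, and the job is handed in when it is done.

Besides the shell and the picture viewer there is one more tool, called as a command line: name --argument value ..., lists and objects as JSON in quotes. arm_command: Moves the arm, as the interface text tells. Its arguments: {"type":"object","properties":{"xyz":{"type":"array"},"rot":{"type":"array"},"grip":{"type":"number"},"squeeze":{"type":"number"}},"required":["xyz","rot"]}

```bash
mkdir -p pics
cat > h.py <<'E'
import numpy as np, cv2
from bench import r
def snap(cam,fn=None):
    m=r.camera_model(cam); im=r.camera(cam)
    if fn: cv2.imwrite('pics/'+fn,im[:,:,::-1])
    return im,m
def w(m,p): T=np.array(m['T']); return T[:3,:3]@np.array(p)+T[:3,3]
def pix(m,P):
    T=np.array(m['T']); c=T[:3,:3].T@(np.array(P)-T[:3,3]); a=np.array([c[0],-c[1]])/-c[2]
    a=a*(1+m['k1']*(a@a)); return [round(m['fx']*a[0]+m['cx']),round(m['fy']*a[1]+m['cy'])]
def find(kind,names,cam,m):
    for n in names:
        for d in getattr(r,kind)(n,cam)[:6]:
            P=w(m,d['at']); print(kind[:4],cam,n,round(d['conf'],2),P.round(3),pix(m,P))
E
python3 - <<'E'
from h import *
print(r.read_state())
for c in ['scene','top']:
    im,m=snap(c,c+'0.png'); print(c,np.array(m['T']).round(3).tolist())
    find('spot_point',['stand','plate_mid','hinge','leg_pivot','leg_peg','handle','scraper','chip_a','chip_b','chip_c','spool','driver','dish'],c,m)
a=cv2.imread('pics/scene0.png')
E
```

```text
{'time': 0.0, 'joint_positions': array([ 1.11042424,  0.33288389, -0.06469856,  1.46094919,  0.02161788,
        1.34989698, -0.08849564]), 'joint_vel': array([ 1.52389111e-03, -9.98804725e-05, -1.08698546e-03,  4.52450909e-04,
       -3.00001979e-05,  2.75758043e-04, -5.58480410e-04]), 'joint_torque': array([-1.00899058e-03, -6.23242092e+01,  2.48283515e-02, -3.89894664e+01,
       -6.13285205e-02,  3.98570951e-02,  1.13349743e-04]), 'ee_pos': array([ 0.26477404, -0.56571306,  0.22174268]), 'eef_rot': array([ 9.76136639e-01,  2.17156031e-01, -1.97595696e-04, -6.93022089e-04]), 'ft_force': array([ 0.3978712 , -0.43211723, -1.06861163]), 'torque': array([ 0.0670225 ,  0.03198034, -0.0491102 ]), 'grip_force': 0.0, 'width': 0.0868157265367875}
scene [[-0.425, -0.706, 0.567, 1.064], [0.905, -0.332, 0.265, 0.259], [0.002, 0.625, 0.78, 0.875], [0.0, 0.0, 0.0, 1.0]]
spot scene stand 0.92 [ 0.48   0.117 -0.001] [329, 245]
spot scene stand 0.55 [0.57  0.027 0.016] [282, 256]
spot scene stand 0.19 [0.557 0.182 0.096] [347, 257]
spot scene plate_mid 0.56 [0.573 0.027 0.018] [281, 256]
spot scen
[... 2062 characters left out ...]
238, 166]
spot top scraper 0.62 [ 0.443 -0.258 -0.003] [404, 261]
spot top chip_a 0.49 [0.575 0.009 0.019] [302, 207]
spot top chip_a 0.48 [0.546 0.02  0.018] [298, 219]
spot top chip_a 0.36 [ 0.606 -0.011  0.02 ] [311, 195]
spot top chip_b 0.49 [0.575 0.009 0.019] [302, 207]
spot top chip_b 0.48 [0.546 0.02  0.018] [298, 219]
spot top chip_b 0.36 [ 0.606 -0.011  0.02 ] [311, 195]
spot top chip_c 0.49 [0.575 0.009 0.019] [302, 207]
spot top chip_c 0.48 [0.546 0.02  0.018] [298, 219]
spot top chip_c 0.36 [ 0.606 -0.011  0.02 ] [311, 195]
spot top spool 0.72 [0.737 0.038 0.003] [292, 146]
spot top driver 0.7 [ 0.691 -0.317 -0.002] [427, 166]
spot top dish 0.77 [ 0.371  0.382 -0.001] [158, 283]
```

View pics/scene0.png

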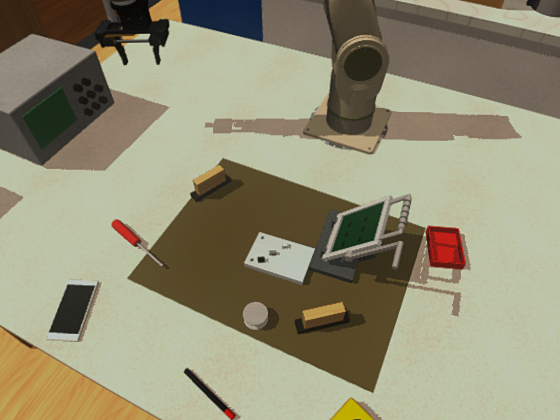

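View pics/top0.png

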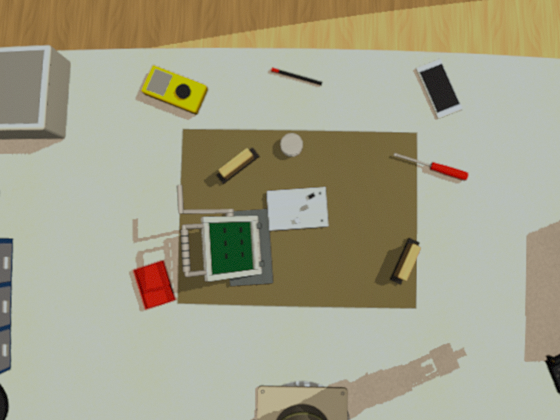

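The scene shows the right-hand scraper at px (210,183), the plate at (280,257) with three chips, and the frame leaning to the robot's left. The top view agrees: scraper (405,260), plate (298,210), stand yaw about 95°. I'll go above the scraper.

arm_command --xyz '[[0.0885, 0.154, 0], [0.177, 0.308, 0], [0.177, 0.308, 0], [0.177, 0.308, 0], [0.177, 0.308, 0], [0.177, 0.308, 0], [0.177, 0.308, 0], [0.177, 0.308, 0], [0.177, 0.308, 0], [0.177, 0.308, 0], [0.177, 0.308, 0], [0.177, 0.308, 0], [0.177, 0.308, 0], [0.177, 0.308, 0]]' --rot '[[0, 0, -0.5], [0, 0, -1.01], [0, 0, -1.01], [0, 0, -1.01], [0, 0, -1.01], [0, 0, -1.01], [0, 0, -1.01], [0, 0, -1.01], [0, 0, -1.01], [0, 0, -1.01], [0, 0, -1.01], [0, 0, -1.01], [0, 0, -1.01], [0, 0, -1.01]]' --grip 1

```text
time: 2.57
ee_pos: [0.4412, -0.2595, 0.2225]
eef_rot: [0.959, -0.283, -0.0, 0.0]
ft_force: [-0.0, 0.4, -0.3]
width: 0.0871
grip_force: 0.0
```

```bash
cat >> h.py <<'E'
from scipy.spatial.transform import Rotation as R
def st():
    s=r.read_state(); q=R.from_quat(s['eef_rot']).as_matrix()
    print('t',round(s['time'],2),'p',s['ee_pos'].round(4),'yaw_x',round(np.degrees(np.arctan2(q[1,0],q[0,0])),1),'z',q[:,2].round(3),'F',s['ft_force'].round(1),'w',round(s['width'],4),'g',round(s['grip_force'],1)); return s
def unpix(m,u,v,z):
    d=np.array([(u-m['cx'])/m['fx'],(v-m['cy'])/m['fy']]); a=d.copy()
    for _ in range(20): a=d/(1+m['k1']*(a@a))
    T=np.array(m['T']); d=T[:3,:3]@[a[0],-a[1],-1]; return T[:3,3]+d*(z-T[2,3])/d[2]
E
python3 - <<'E'
from h import *
st(); im,m=snap('wrist','w1.png'); find('spot_point',['scraper'],'wrist',m); find('look_for',['scraper'],'wrist',m)
# wood mask: fit box, project each pixel to z=.06
hsv=cv2.cvtColor(im,cv2.COLOR_RGB2HSV); k=cv2.inRange(hsv,(10,90,120),(28,255,255))
n,l,s,c=cv2.connectedComponentsWithStats(k)
for i in range(1,n):
    if s[i,4]>300:
        v,u=np.where(l==i); P=np.array([unpix(m,a,b,.06)[:2] for a,b in zip(u[::7],v[::7])],np.float32)
        print(s[i],cv2.minAreaRect(P))
E
```

```text
t 2.57 p [ 0.4412 -0.2595  0.2225] yaw_x -32.9 z [-0. -0. -1.] F [-0.   0.4 -0.3] w 0.0871 g 0.0
spot wrist scraper 0.74 [ 0.445 -0.253 -0.002] [269, 185]
look wrist scraper 0.64 [ 0.454 -0.263  0.061] [271, 184]
[ 137    3  135  193 7829] ((0.5505334734916687, -0.2547992467880249), (0.14446498453617096, 0.10423513501882553), 12.297050476074219)
[ 254  149   36   89 2054] ((0.4438665807247162, -0.2574162781238556), (0.02427448146045208, 0.0920356884598732), 65.59021759033203)
[ 259  148   87  112 3028] ((0.40652623772621155, -0.28306683897972107), (0.08558250963687897, 0.11788502335548401), 48.832275390625)
[ 78 248  17  55 324] ((0.4809882342815399, -0.03348803520202637), (0.013488132506608963, 0.06695114076137543), 44.13053894042969)
[224 291  52  27 471] ((0.3617874085903168, -0.16958416998386383), (0.055656738579273224, 0.026583578437566757), 89.97766876220703)
[ 249  314  287   15 2552] ((0.2429303526878357, -0.29241466522216797), (0.3308485150337219, 0.018084930256009102), 57.6192512512207)
```

View pics/w1.png

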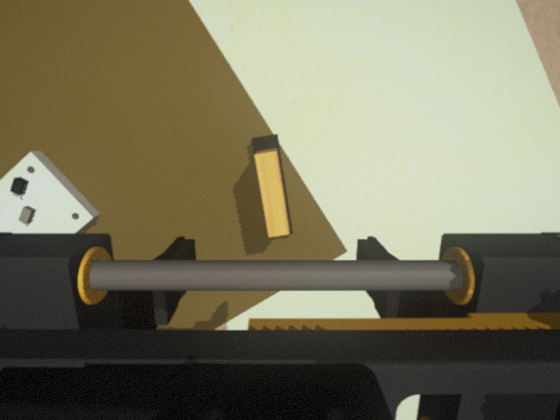

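The wood grip shows at px (270,195), centre (0.444,-0.257) with its long axis at −24.4°. I'll align and grasp.

arm_command --xyz '[[0.003, 0.002, 0], [0.003, 0.002, -0.03], [0.003, 0.002, -0.06], [0.003, 0.002, -0.09], [0.003, 0.002, -0.12], [0.003, 0.002, -0.15], [0.003, 0.002, -0.17], [0.003, 0.002, -0.19], [0.003, 0.002, -0.1975], [0.003, 0.002, -0.1975]]' --rot '[[0, 0, 0.1], [0, 0, 0.148], [0, 0, 0.148], [0, 0, 0.148], [0, 0, 0.148], [0, 0, 0.148], [0, 0, 0.148], [0, 0, 0.148], [0, 0, 0.148], [0, 0, 0.148]]'

```text
time: 3.55
ee_pos: [0.4437, -0.2558, 0.0235]
eef_rot: [0.978, -0.211, -0.002, -0.0]
ft_force: [-0.1, -0.1, 0.2]
width: 0.0867
grip_force: 0.0
```

arm_command --xyz '[[0, 0, 0], [0, 0, 0], [0, 0, 0], [0, 0, 0], [0, 0, 0], [0, 0, 0], [0, 0, 0], [0, 0, 0]]' --rot '[[0, 0, 0], [0, 0, 0], [0, 0, 0], [0, 0, 0], [0, 0, 0], [0, 0, 0], [0, 0, 0], [0, 0, 0]]' --grip 0 --squeeze 35

```text
time: 4.22
ee_pos: [0.445, -0.2561, 0.0252]
eef_rot: [0.978, -0.211, 0.0, 0.0]
ft_force: [0.3, -0.5, 0.1]
width: 0.0417
grip_force: 0.0
```

arm_command --xyz '[[0, 0, 0.04], [0, 0, 0.08], [0, 0, 0.12], [0, 0, 0.12]]' --rot '[[0, 0, 0], [0, 0, 0], [0, 0, 0], [0, 0, 0]]'

```text
time: 4.55
ee_pos: [0.4486, -0.2577, 0.153]
eef_rot: [0.978, -0.211, 0.005, 0.002]
ft_force: [1.6, -0.8, 0.6]
width: 0.0148
grip_force: 0.0
```

Run:
```python
from h import *
st()
O=np.array([.4785,.1185]); th=np.radians(95)
for t in (94,95,96):
    th=np.radians(t); ex=np.array([np.cos(th),np.sin(th)]); ey=np.array([-ex[1],ex[0]])
    for nm,P in dict(pm=(.571,.0235),pegw=(.583,.280),h=(.466,.2655)).items(): d=np.array(P)-O; print(t,nm,(d@ex).round(4),(d@ey).round(4))
im,m=snap('top','t1.png')
th=np.radians(95); ex=np.array([np.cos(th),np.sin(th)]); ey=np.array([-ex[1],ex[0]])
for x,y in [(-.18,-.135),(-.18,-.035),(-.03,-.135),(-.03,-.035)]:
    P=np.r_[O+x*ex+y*ey,.018]; p=pix(m,P); print(P.round(3),p); cv2.circle(im,p,1,(255,0,0),-1)
cv2.imwrite('pics/t1c.png',cv2.resize(im[150:260,230:400],None,fx=4.5,fy=4.5,interpolation=cv2.INTER_CUBIC)[:,:,::-1])
```

```text
t 4.55 p [ 0.4486 -0.2577  0.153 ] yaw_x -24.3 z [ 0.01  -0.006 -1.   ] F [ 1.6 -0.8  0.6] w 0.0148 g 0.0
94 pm -0.1012 -0.0856
94 pegw 0.1538 -0.1155
94 h 0.1475 0.0022
95 pm -0.1027 -0.0839
95 pegw 0.1518 -0.1182
95 h 0.1475 -0.0004
96 pm -0.1041 -0.0821
96 pegw 0.1497 -0.1208
96 h 0.1475 -0.0029
[ 0.629 -0.049  0.018] [326, 187]
[ 0.529 -0.058  0.018] [328, 226]
[0.616 0.1   0.018] [267, 191]
[0.516 0.092 0.018] [270, 230]
```

View pics/t1c.png

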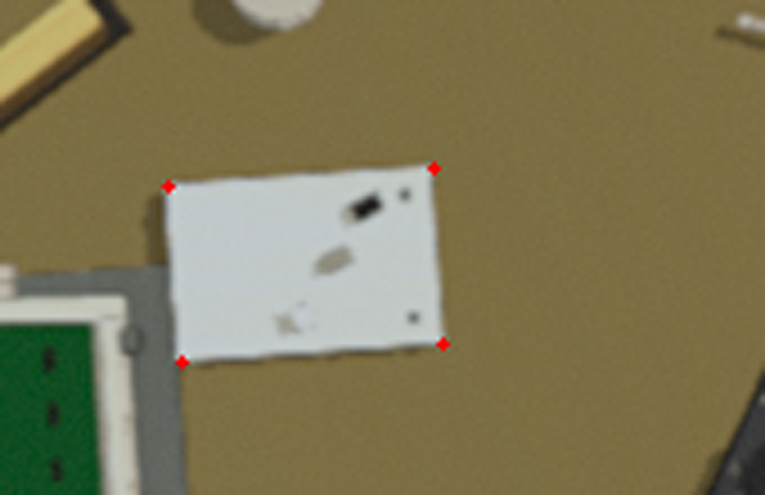

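The projected corners (434,168), (443,344), (168,186), (181,361) land on the plate's, so the stand pose is right. I lifted before the fingers had closed, so I'll reopen, look and redo the grasp.

arm_command --xyz '[[0, 0, 0], [0, 0, 0], [0, 0, 0], [0, 0, 0], [0, 0, 0], [0, 0, 0], [0, 0, 0], [0, 0, 0.04], [0, 0, 0.06], [0, 0, 0.06]]' --rot '[[0, 0, 0], [0, 0, 0], [0, 0, 0], [0, 0, 0], [0, 0, 0], [0, 0, 0], [0, 0, 0], [0, 0, 0], [0, 0, 0], [0, 0, 0]]' --grip 0.8

```text
time: 5.43
ee_pos: [0.447, -0.2569, 0.2097]
eef_rot: [0.978, -0.21, 0.003, 0.001]
ft_force: [0.7, -0.4, 1.5]
width: 0.0665
grip_force: 0.0
```

Run:
```python
from h import *
st(); im,m=snap('wrist','w2.png'); find('spot_point',['scraper'],'wrist',m)
hsv=cv2.cvtColor(im,cv2.COLOR_RGB2HSV); k=cv2.inRange(hsv,(10,90,120),(28,255,255))
n,l,s,c=cv2.connectedComponentsWithStats(k)
for i in range(1,n):
    if s[i,4]>600:
        v,u=np.where(l==i); P=np.array([unpix(m,a,b,.06)[:2] for a,b in zip(u[::7],v[::7])],np.float32)
        print(s[i],cv2.minAreaRect(P))
```

```text
t 5.43 p [ 0.447  -0.2569  0.2097] yaw_x -24.3 z [ 0.006 -0.003 -1.   ] F [ 0.7 -0.4  1.5] w 0.0665 g 0.0
spot wrist scraper 0.63 [ 0.443 -0.256 -0.002] [276, 191]
[   31     0   253   259 40175] ((0.5463383793830872, -0.17884570360183716), (0.23653441667556763, 0.24399405717849731), 62.1197509765625)
[ 256  155   81  105 4975] ((0.4289378225803375, -0.271558552980423), (0.08128295093774796, 0.10738847404718399), 65.70083618164062)
[ 204  291  326   39 4413] ((0.2901960015296936, -0.29875460267066956), (0.3614649772644043, 0.04616556689143181), 64.72034454345703)
```

arm_command --xyz '[[0, 0, -0.03], [0, 0, -0.06], [0, 0, -0.09], [0, 0, -0.12], [0, 0, -0.15], [0, 0, -0.17], [0, 0, -0.18], [0, 0, -0.18], [0, 0, -0.18]]' --rot '[[0, 0, 0], [0, 0, 0], [0, 0, 0], [0, 0, 0], [0, 0, 0], [0, 0, 0], [0, 0, 0], [0, 0, 0], [0, 0, 0]]'

```text
time: 6.28
ee_pos: [0.4449, -0.2559, 0.0251]
eef_rot: [0.978, -0.21, -0.0, -0.0]
ft_force: [0.7, 0.8, 1.0]
width: 0.0697
grip_force: 0.0
```

arm_command --xyz '[[0, 0, 0], [0, 0, 0], [0, 0, 0], [0, 0, 0], [0, 0, 0], [0, 0, 0], [0, 0, 0], [0, 0, 0], [0, 0, 0], [0, 0, 0], [0, 0, 0], [0, 0, 0]]' --rot '[[0, 0, 0], [0, 0, 0], [0, 0, 0], [0, 0, 0], [0, 0, 0], [0, 0, 0], [0, 0, 0], [0, 0, 0], [0, 0, 0], [0, 0, 0], [0, 0, 0], [0, 0, 0]]' --grip 0 --squeeze 35

```text
time: 7.28
ee_pos: [0.4449, -0.2561, 0.0251]
eef_rot: [0.978, -0.211, -0.0, 0.0]
ft_force: [-0.1, -0.9, 1.1]
width: 0.0238
grip_force: 35.0
```

Gripped at 23.8 mm and 35 N. I'll carry it to above the hub side of the plate.

arm_command --xyz '[[0, 0, 0.03], [0, 0, 0.07], [0, 0, 0.11], [0.01, 0.03, 0.125], [0.025, 0.065, 0.125], [0.04, 0.105, 0.125], [0.055, 0.145, 0.125], [0.07, 0.18, 0.125], [0.085, 0.22, 0.125], [0.1, 0.26, 0.125], [0.112, 0.29, 0.125], [0.12, 0.31, 0.125], [0.1237, 0.3202, 0.125], [0.1237, 0.3202, 0.125], [0.1237, 0.3202, 0.1], [0.1237, 0.3202, 0.07], [0.1237, 0.3202, 0.05], [0.1237, 0.3202, 0.05]]' --rot '[[0, 0, 0], [0, 0, 0], [0, 0, 0], [0, 0, 0.05], [0, 0, 0.12], [0, 0, 0.2], [0, 0, 0.28], [0, 0, 0.36], [0, 0, 0.44], [0, 0, 0.511], [0, 0, 0.511], [0, 0, 0.511], [0, 0, 0.511], [0, 0, 0.511], [0, 0, 0.511], [0, 0, 0.511], [0, 0, 0.511], [0, 0, 0.511]]'

```text
time: 8.78
ee_pos: [0.5655, 0.061, 0.0707]
eef_rot: [0.999, 0.042, -0.004, 0.001]
ft_force: [-0.6, -0.8, -1.1]
width: 0.0235
grip_force: 35.0
```

Run:
```python
from h import *
st(); im,m=snap('scene'); cv2.imwrite('pics/s2.png',cv2.resize(im[150:340,190:450],None,fx=3,fy=3,interpolation=cv2.INTER_CUBIC)[:,:,::-1])
```

```text
t 8.78 p [0.5655 0.061  0.0707] yaw_x 4.8 z [-0.007 -0.002 -1.   ] F [-0.6 -0.8 -1.1] w 0.0235 g 35.0
```

View pics/s2.png

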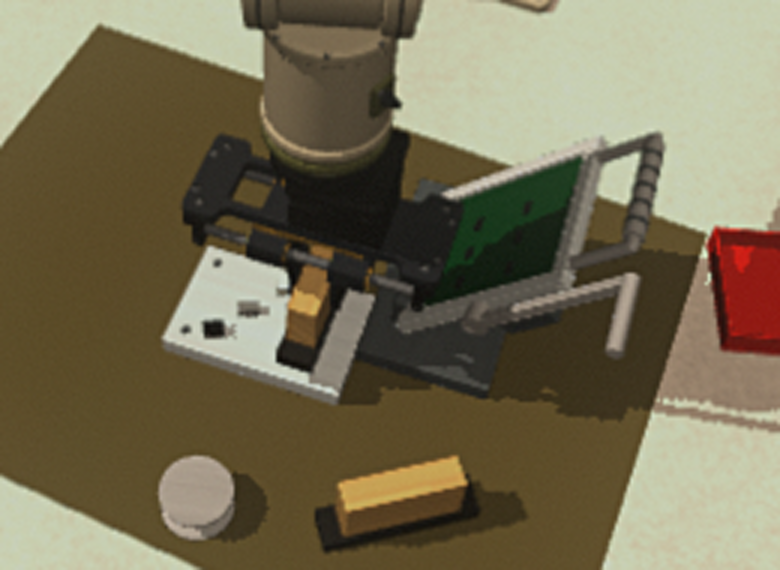

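The scraper hovers over the hub side (crop px (305,320)), with all three chips ahead of it at (215,328), (250,307) and (282,290). I'll lower it and wipe.

arm_command --xyz '[[0, 0, 0], [0, 0, 0], [0, 0, -0.015], [0, 0, -0.025], [0, 0, -0.031], [0, 0, -0.031], [0, 0, -0.031]]' --rot '[[0, 0, 0], [0, 0, 0], [0, 0, 0], [0, 0, 0], [0, 0, 0], [0, 0, 0], [0, 0, 0]]'

```text
time: 9.42
ee_pos: [0.5688, 0.0641, 0.0444]
eef_rot: [0.999, 0.043, -0.0, 0.0]
ft_force: [-1.4, 0.6, -0.3]
width: 0.0241
grip_force: 35.0
```

arm_command --xyz '[[0.0006, -0.007, 0], [0.0012, -0.014, 0], [0.0018, -0.021, 0], [0.0024, -0.028, 0], [0.003, -0.035, 0], [0.0037, -0.042, 0], [0.0043, -0.049, 0], [0.0049, -0.056, 0], [0.0055, -0.063, 0], [0.0061, -0.07, 0], [0.0067, -0.077, 0], [0.0073, -0.084, 0], [0.008, -0.091, 0], [0.0086, -0.098, 0], [0.0092, -0.105, 0], [0.0098, -0.112, 0], [0.0104, -0.119, 0], [0.011, -0.126, 0], [0.0116, -0.133, 0], [0.0116, -0.133, 0]]' --rot '[[0, 0, 0], [0, 0, 0], [0, 0, 0], [0, 0, 0], [0, 0, 0], [0, 0, 0], [0, 0, 0], [0, 0, 0], [0, 0, 0], [0, 0, 0], [0, 0, 0], [0, 0, 0], [0, 0, 0], [0, 0, 0], [0, 0, 0], [0, 0, 0], [0, 0, 0], [0, 0, 0], [0, 0, 0], [0, 0, 0]]'

```text
time: 11.08
ee_pos: [0.5804, -0.071, 0.044]
eef_rot: [0.999, 0.042, -0.0, 0.0]
ft_force: [0.1, 0.1, -1.2]
width: 0.024
grip_force: 35.0
```

Run:
```python
from h import *
st(); im,m=snap('scene'); a=im[170:320,180:380]
im2,m2=snap('top'); b=im2[150:270,250:410]
A=cv2.resize(a,(790,592),interpolation=cv2.INTER_CUBIC); A=cv2.resize(A,(500,375)); B=cv2.resize(b,(500,375),interpolation=cv2.INTER_CUBIC)[:,:]
C=np.hstack([cv2.resize(A,(400,300)),cv2.resize(B,(400,300))]); cv2.imwrite('pics/c3.png',C[:,:,::-1])
```

```text
t 11.08 p [ 0.5804 -0.071   0.044 ] yaw_x 4.9 z [ 0.    -0.001 -1.   ] F [ 0.1  0.1 -1.2] w 0.024 g 35.0
```

View pics/c3.png

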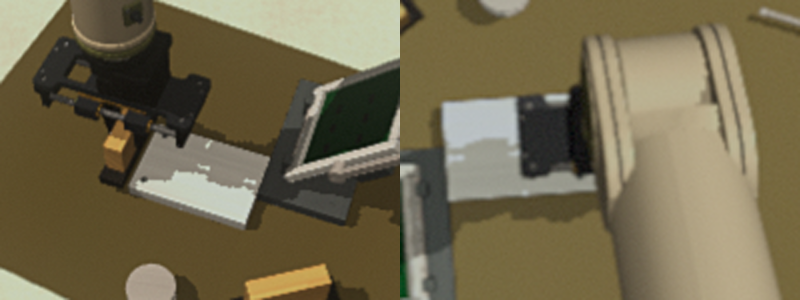

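The plate looks bare in both views, with the scraper just past its edge. I'll lift, set the scraper down on open bench near where it started, and release.

arm_command --xyz '[[0, 0, 0.03], [0, 0, 0.06], [-0.01, -0.02, 0.08], [-0.03, -0.045, 0.08], [-0.055, -0.08, 0.08], [-0.08, -0.115, 0.08], [-0.105, -0.15, 0.08], [-0.125, -0.175, 0.08], [-0.135, -0.187, 0.08], [-0.135, -0.187, 0.08], [-0.135, -0.187, 0.05], [-0.135, -0.187, 0.02], [-0.135, -0.187, 0], [-0.135, -0.187, -0.012], [-0.135, -0.187, -0.0185], [-0.135, -0.187, -0.0185], [-0.135, -0.187, -0.0185]]' --rot '[[0, 0, 0], [0, 0, 0], [0, 0, 0], [0, 0, 0], [0, 0, 0], [0, 0, 0], [0, 0, 0], [0, 0, 0], [0, 0, 0], [0, 0, 0], [0, 0, 0], [0, 0, 0], [0, 0, 0], [0, 0, 0], [0, 0, 0], [0, 0, 0], [0, 0, 0]]'

```text
time: 12.6
ee_pos: [0.4463, -0.2555, 0.0262]
eef_rot: [0.999, 0.044, 0.001, 0.0]
ft_force: [0.7, 0.1, -1.0]
width: 0.0238
grip_force: 35.0
```

arm_command --xyz '[[0, 0, 0], [0, 0, 0], [0, 0, 0], [0, 0, 0], [0, 0, 0], [0, 0, 0], [0, 0, 0], [0, 0, 0.03], [0, 0, 0.07], [0, 0, 0.11], [0, 0, 0.15], [0, 0, 0.19], [0, 0, 0.22], [0, 0, 0.22]]' --rot '[[0, 0, 0], [0, 0, 0], [0, 0, 0], [0, 0, 0], [0, 0, 0], [0, 0, 0], [0, 0, 0], [0, 0, 0], [0, 0, 0], [0, 0, 0], [0, 0, 0], [0, 0, 0], [0, 0, 0], [0, 0, 0]]' --grip 0.75

```text
time: 13.77
ee_pos: [0.4477, -0.2569, 0.2524]
eef_rot: [0.999, 0.043, 0.004, 0.003]
ft_force: [0.4, -1.1, 0.3]
width: 0.0657
grip_force: 0.0
```

Run:
```python
from h import *
st(); im,m=snap('top'); find('spot_point',['chip_a','leg_peg','handle','scraper'],'top',m)
cv2.imwrite('pics/t4.png',cv2.resize(im[130:300,230:480],(800,544),interpolation=cv2.INTER_CUBIC)[:,:,::-1])
im,m=snap('scene'); find('spot_point',['leg_peg','handle','chip_a'],'scene',m)
O=np.array([.4785,.1185]); th=np.radians(95); ex=np.array([np.cos(th),np.sin(th)]); ey=np.array([-ex[1],ex[0]])
print('peg',O+.1507*ex-.12*ey, 'handle',O+.1466*ex)
```

```text
t 13.77 p [ 0.4477 -0.2569  0.2524] yaw_x 5.0 z [ 0.008 -0.005 -1.   ] F [ 0.4 -1.1  0.3] w 0.0657 g 0.0
spot top chip_a 0.53 [ 0.575 -0.076  0.012] [336, 208]
spot top chip_a 0.43 [ 0.61  -0.076  0.009] [336, 195]
spot top chip_a 0.4 [ 0.552 -0.08   0.012] [337, 217]
spot top leg_peg 0.84 [0.589 0.281 0.197] [179, 194]
spot top leg_peg 0.67 [0.479 0.12  0.033] [258, 245]
spot top handle 0.52 [0.465 0.264 0.192] [186, 251]
spot top scraper 0.78 [0.681 0.179 0.002] [238, 166]
spot top scraper 0.55 [ 0.442 -0.258 -0.002] [405, 261]
spot top scraper 0.46 [0.464 0.264 0.193] [186, 251]
spot scene leg_peg 0.64 [0.578 0.277 0.199] [396, 255]
spot scene leg_peg 0.46 [0.461 0.268 0.19 ] [405, 213]
spot scene handle 0.63 [0.463 0.267 0.194] [405, 213]
spot scene chip_a 0.62 [ 0.607 -0.078  0.01 ] [237, 254]
spot scene chip_a 0.36 [ 0.545 -0.084  0.012] [246, 234]
spot scene chip_a 0.36 [ 0.572 -0.083  0.01 ] [242, 243]
peg [0.58490899 0.27908523] handle [0.46572297 0.26454214]
```

View pics/t4.png

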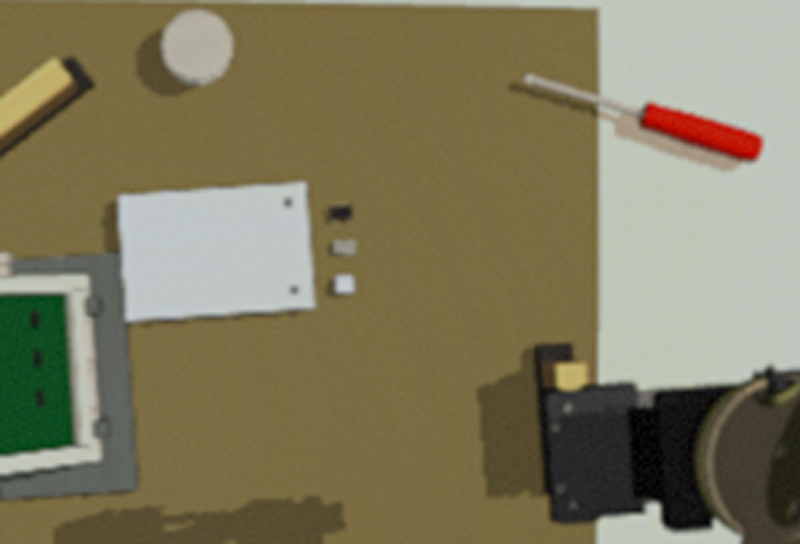

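All three chips are on the bench, in a column at crop px x≈342, off the plate's edge at 312. The scraper stands upright at (570,400). Next I'll move above the peg, at about (0.585, 0.279, 0.198).

arm_command --xyz '[[0, 0, 0.03], [0, 0.02, 0.06], [0.01, 0.05, 0.08], [0.02, 0.085, 0.08], [0.03, 0.12, 0.08], [0.04, 0.155, 0.08], [0.05, 0.19, 0.08], [0.06, 0.23, 0.08], [0.07, 0.27, 0.08], [0.08, 0.31, 0.08], [0.09, 0.35, 0.08], [0.1, 0.385, 0.08], [0.11, 0.42, 0.08], [0.12, 0.455, 0.08], [0.13, 0.49, 0.08], [0.137, 0.515, 0.08], [0.14, 0.535, 0.08], [0.14, 0.535, 0.08], [0.14, 0.535, 0.08], [0.14, 0.535, 0.08]]' --rot '[[0, 0, 0], [0, 0, 0], [0, 0, 0], [0, 0, 0], [0, 0, 0], [0, 0, 0], [0, 0, 0], [0, 0, 0], [0, 0, 0], [0, 0, 0], [0, 0, 0], [0, 0, 0], [0, 0, 0], [0, 0, 0], [0, 0, 0], [0, 0, 0], [0, 0, 0], [0, 0, 0], [0, 0, 0], [0, 0, 0]]' --grip 0.6

```text
time: 15.88
ee_pos: [0.5855, 0.2784, 0.3252]
eef_rot: [0.999, 0.043, -0.0, 0.0]
ft_force: [-0.5, -0.3, 1.2]
width: 0.0521
grip_force: 0.0
```

Run:
```python
from h import *
s=st(); print(s['joint_positions'].round(2)); im,m=snap('wrist','w5.png'); find('spot_point',['leg_peg','handle'],'wrist',m)
print(pix(m,[.585,.279,.198]))
```

```text
t 15.88 p [0.5855 0.2784 0.3252] yaw_x 4.9 z [-0.    -0.001 -1.   ] F [-0.5 -0.3  1.2] w 0.0521 g 0.0
[-0.02  0.45 -0.74  1.18  0.3   1.62 -2.18]
spot wrist leg_peg 0.9 [0.583 0.274 0.194] [279, 205]
spot wrist leg_peg 0.32 [0.564 0.185 0.098] [348, 208]
spot wrist handle 0.73 [0.468 0.264 0.195] [279, 314]
[274, 203]
```

View pics/w5.png

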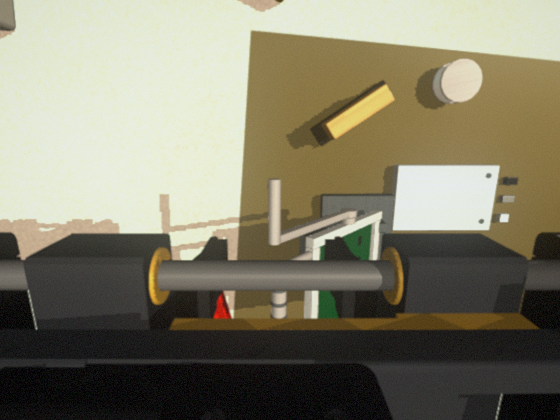

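The peg is at px column 275, rows 180–243, and the projected grip point (274,203) lies on it. I'll go down and grip lightly.

arm_command --xyz '[[0, 0, -0.03], [0, 0, -0.06], [0, 0, -0.09], [0, 0, -0.115], [0, 0, -0.135], [0, 0, -0.146], [0, 0, -0.146], [0, 0, -0.146]]' --rot '[[0, 0, 0], [0, 0, 0], [0, 0, 0], [0, 0, 0], [0, 0, 0], [0, 0, 0], [0, 0, 0], [0, 0, 0]]'

```text
time: 16.7
ee_pos: [0.5856, 0.2787, 0.1803]
eef_rot: [0.999, 0.043, 0.0, 0.0]
ft_force: [0.3, -0.0, -0.3]
width: 0.052
grip_force: 0.0
```

arm_command --xyz '[[0, 0, 0], [0, 0, 0], [0, 0, 0], [0, 0, 0], [0, 0, 0], [0, 0, 0], [0, 0, 0], [0, 0, 0], [0, 0, 0], [0, 0, 0]]' --rot '[[0, 0, 0], [0, 0, 0], [0, 0, 0], [0, 0, 0], [0, 0, 0], [0, 0, 0], [0, 0, 0], [0, 0, 0], [0, 0, 0], [0, 0, 0]]' --grip 0 --squeeze 8

```text
time: 17.53
ee_pos: [0.5853, 0.2793, 0.1796]
eef_rot: [0.999, 0.043, 0.0, -0.0]
ft_force: [-0.4, 0.9, -0.1]
width: 0.0116
grip_force: 8.0
```

Run:
```python
from h import *
s=st()
ex=np.array([np.cos(np.radians(95)),np.sin(np.radians(95))])
a0=.75
f=lambda a:.136*np.array([np.sin(a),np.cos(a)])
p0=f(.75)
L=[]
for a in np.linspace(.75,-1.606,19)[1:]:
    d=f(a)-p0; L.append([round(float(v),3) for v in (d[0]*ex[0],d[0]*ex[1],d[1])])
print(L)
```

```text
t 17.53 p [0.5853 0.2793 0.1796] yaw_x 5.0 z [ 0.  0. -1.] F [-0.4  0.9 -0.1] w 0.0116 g 8.0
[[0.001, -0.014, 0.011], [0.003, -0.029, 0.021], [0.004, -0.045, 0.028], [0.005, -0.062, 0.033], [0.007, -0.079, 0.036], [0.008, -0.097, 0.036], [0.01, -0.115, 0.035], [0.012, -0.132, 0.031], [0.013, -0.149, 0.024], [0.014, -0.164, 0.016], [0.016, -0.179, 0.005], [0.017, -0.191, -0.007], [0.018, -0.203, -0.021], [0.019, -0.212, -0.036], [0.019, -0.219, -0.052], [0.02, -0.224, -0.069], [0.02, -0.227, -0.087], [0.02, -0.228, -0.104]]
```

arm_command --xyz '[[0.001, -0.014, 0.011], [0.003, -0.029, 0.021], [0.004, -0.045, 0.028], [0.005, -0.062, 0.033], [0.007, -0.079, 0.036], [0.008, -0.097, 0.036], [0.01, -0.115, 0.035], [0.012, -0.132, 0.031], [0.012, -0.132, 0.031]]' --rot '[[0, 0, 0], [0, 0, 0], [0, 0, 0], [0, 0, 0], [0, 0, 0], [0, 0, 0], [0, 0, 0], [0, 0, 0], [0, 0, 0]]'

```text
time: 18.28
ee_pos: [0.5974, 0.1424, 0.2096]
eef_rot: [0.999, 0.041, -0.001, 0.001]
ft_force: [-2.5, -3.0, 3.2]
width: 0.0115
grip_force: 8.0
```

arm_command --xyz '[[0.001, -0.017, -0.007], [0.002, -0.032, -0.015], [0.004, -0.047, -0.026], [0.005, -0.059, -0.038], [0.006, -0.071, -0.052], [0.007, -0.08, -0.067], [0.007, -0.087, -0.083], [0.008, -0.092, -0.1], [0.008, -0.095, -0.118], [0.008, -0.096, -0.135], [0.008, -0.096, -0.137], [0.008, -0.096, -0.137]]' --rot '[[0, 0, 0], [0, 0, 0], [0, 0, 0], [0, 0, 0], [0, 0, 0], [0, 0, 0], [0, 0, 0], [0, 0, 0], [0, 0, 0], [0, 0, 0], [0, 0, 0], [0, 0, 0]]'

```text
time: 19.28
ee_pos: [0.6048, 0.0517, 0.0726]
eef_rot: [0.999, 0.044, -0.001, -0.001]
ft_force: [-1.0, 5.4, 3.2]
width: 0.0118
grip_force: 8.0
```

Run:
```python
from h import *
s=st(); print(s['joint_positions'].round(2)); im,m=snap('scene'); find('spot_point',['leg_peg','handle'],'scene',m); cv2.imwrite('pics/s6.png',cv2.resize(im[150:340,190:450],(780,570),interpolation=cv2.INTER_CUBIC)[:,:,::-1])
```

```text
t 19.28 p [0.6048 0.0517 0.0726] yaw_x 5.0 z [-0.001  0.001 -1.   ] F [-1.   5.4  3.2] w 0.0118 g 8.0
[ 0.34  0.5  -0.64  1.65  0.33  1.1  -1.87]
spot scene leg_peg 0.78 [0.602 0.051 0.09 ] [285, 253]
spot scene leg_peg 0.62 [0.555 0.184 0.096] [348, 257]
spot scene handle 0.54 [0.467 0.266 0.194] [404, 214]
```

View pics/s6.png

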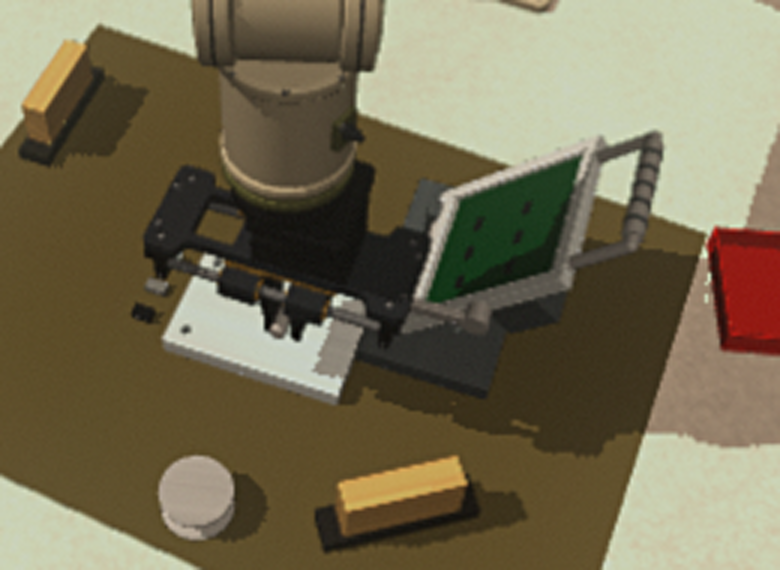

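The leg is down level at its stop, with the peg in the fingers at crop px (280,325). I'll release, rise and go over the handle.

arm_command --xyz '[[0, 0, 0], [0, 0, 0], [0, 0, 0], [0, 0, 0], [0, 0, 0], [0, 0, 0], [0, 0, 0], [0, 0, 0.03], [0, 0, 0.07], [0, 0, 0.11], [0, 0, 0.15], [0, 0, 0.19], [0, 0, 0.23], [0, 0, 0.255]]' --rot '[[0, 0, 0], [0, 0, 0], [0, 0, 0], [0, 0, 0], [0, 0, 0], [0, 0, 0], [0, 0, 0], [0, 0, 0], [0, 0, 0], [0, 0, 0], [0, 0, 0], [0, 0, 0], [0, 0, 0], [0, 0, 0]]' --grip 0.42

```text
time: 20.6
ee_pos: [0.6057, 0.0515, 0.3333]
eef_rot: [0.999, 0.043, 0.002, 0.0]
ft_force: [0.4, 0.1, 1.0]
width: 0.0366
grip_force: 0.0
```

arm_command --xyz '[[-0.02, 0.03, 0], [-0.04, 0.06, 0], [-0.06, 0.09, 0], [-0.08, 0.12, 0], [-0.1, 0.15, 0], [-0.12, 0.18, 0], [-0.132, 0.2, 0], [-0.139, 0.2135, 0], [-0.139, 0.2135, 0], [-0.139, 0.2135, 0], [-0.139, 0.2135, 0]]' --rot '[[0, 0, 0], [0, 0, 0], [0, 0, 0], [0, 0, 0], [0, 0, 0], [0, 0, 0], [0, 0, 0], [0, 0, 0], [0, 0, 0], [0, 0, 0], [0, 0, 0]]'

```text
time: 21.52
ee_pos: [0.467, 0.2635, 0.3285]
eef_rot: [0.999, 0.043, 0.0, 0.0]
ft_force: [0.5, -1.3, -0.0]
width: 0.0366
grip_force: 0.0
```

Run:
```python
from h import *
s=st(); print(s['joint_positions'].round(2)); im,m=snap('wrist'); find('spot_point',['handle','leg_peg','leg_pivot'],'wrist',m); im,m=snap('scene'); find('spot_point',['leg_peg','handle'],'scene',m)
ex=np.array([np.cos(np.radians(95)),np.sin(np.radians(95))])
f=lambda a:.215*np.array([np.sin(a),np.cos(a)])
L=[]
for a in np.linspace(.75,-.02,19)[1:]:
    d=f(a)-f(.75); L.append([round(float(v),4) for v in (d[0]*ex[0],d[0]*ex[1],d[1])])
print(L)
```

```text
t 21.52 p [0.467  0.2635 0.3285] yaw_x 4.9 z [ 0.    -0.001 -1.   ] F [ 0.5 -1.3 -0. ] w 0.0366 g 0.0
[ 0.14  0.18 -0.84  1.48  0.13  1.54 -2.18]
spot wrist handle 0.93 [0.47  0.266 0.195] [272, 198]
spot wrist leg_peg 0.64 [0.603 0.049 0.091] [466, 85]
spot wrist leg_peg 0.59 [0.564 0.184 0.097] [350, 108]
spot wrist leg_peg 0.46 [0.37  0.387 0.001] [193, 227]
spot wrist leg_peg 0.34 [ 0.607 -0.08   0.009] [522, 98]
spot wrist leg_pivot 0.95 [0.564 0.182 0.097] [351, 108]
spot scene leg_peg 0.56 [0.6   0.047 0.092] [284, 251]
spot scene handle 0.7 [0.464 0.266 0.192] [405, 214]
[[0.0006, -0.0068, 0.0061], [0.0012, -0.0139, 0.0119], [0.0019, -0.0213, 0.0175], [0.0025, -0.0288, 0.0227], [0.0032, -0.0366, 0.0275], [0.0039, -0.0446, 0.0321], [0.0046, -0.0527, 0.0362], [0.0053, -0.0611, 0.0401], [0.0061, -0.0695, 0.0435], [0.0068, -0.0782, 0.0466], [0.0076, -0.0869, 0.0493], [0.0084, -0.0958, 0.0517], [0.0092, -0.1047, 0.0537], [0.01, -0.1138, 0.0552], [0.0107, -0.1228, 0.0564], [0.0115, -0.132, 0.0572], [0.0123, -0.1411, 0.0576], [0.0131, -0.1503, 0.0576]]
```

arm_command --xyz '[[0, 0.002, -0.03], [0, 0.002, -0.06], [0, 0.002, -0.09], [0, 0.002, -0.115], [0, 0.002, -0.135], [0, 0.002, -0.147], [0, 0.002, -0.1515], [0, 0.002, -0.1515], [0, 0.002, -0.1515]]' --rot '[[0, 0, 0], [0, 0, 0], [0, 0, 0], [0, 0, 0], [0, 0, 0], [0, 0, 0], [0, 0, 0], [0, 0, 0], [0, 0, 0]]'

```text
time: 22.62
ee_pos: [0.4668, 0.267, 0.1781]
eef_rot: [0.999, 0.043, 0.001, -0.0]
ft_force: [0.3, 0.3, 0.9]
width: 0.0368
grip_force: 0.0
```

arm_command --xyz '[[0, 0, 0], [0, 0, 0], [0, 0, 0], [0, 0, 0], [0, 0, 0], [0, 0, 0], [0, 0, 0], [0, 0, 0]]' --rot '[[0, 0, 0], [0, 0, 0], [0, 0, 0], [0, 0, 0], [0, 0, 0], [0, 0, 0], [0, 0, 0], [0, 0, 0]]' --grip 0 --squeeze 25

```text
time: 23.28
ee_pos: [0.4667, 0.2654, 0.1774]
eef_rot: [0.999, 0.043, 0.0, 0.001]
ft_force: [-1.2, -4.9, 4.2]
width: 0.0147
grip_force: 25.0
```

arm_command --xyz '[[0.0006, -0.0068, 0.0061], [0.0012, -0.0139, 0.0119], [0.0019, -0.0213, 0.0175], [0.0025, -0.0288, 0.0227], [0.0032, -0.0366, 0.0275], [0.0039, -0.0446, 0.0321], [0.0039, -0.0446, 0.0321]]' --rot '[[0, 0, 0], [0, 0, 0], [0, 0, 0], [0, 0, 0], [0, 0, 0], [0, 0, 0], [0, 0, 0]]'

```text
time: 23.87
ee_pos: [0.4706, 0.22, 0.21]
eef_rot: [0.999, 0.042, 0.0, 0.0]
ft_force: [3.9, -1.2, -7.3]
width: 0.0151
grip_force: 25.0
```

arm_command --xyz '[[0.0007, -0.0081, 0.0041], [0.0014, -0.0165, 0.008], [0.0022, -0.0249, 0.0114], [0.0029, -0.0336, 0.0145], [0.0037, -0.0423, 0.0172], [0.0045, -0.0512, 0.0196], [0.0053, -0.0601, 0.0216], [0.0061, -0.0692, 0.0231], [0.0068, -0.0782, 0.0243], [0.0076, -0.0874, 0.0251], [0.0076, -0.0874, 0.0251]]' --rot '[[0, 0, 0], [0, 0, 0], [0, 0, 0], [0, 0, 0], [0, 0, 0], [0, 0, 0], [0, 0, 0], [0, 0, 0], [0, 0, 0], [0, 0, 0], [0, 0, 0]]'

```text
time: 24.78
ee_pos: [0.4782, 0.1335, 0.2347]
eef_rot: [0.999, 0.043, 0.0, -0.0]
ft_force: [5.0, -0.1, -5.0]
width: 0.015
grip_force: 25.0
```

arm_command --xyz '[[0.0003, -0.004, 0.0002], [0.0006, -0.008, 0.0003], [0.0009, -0.012, 0.0004], [0.0012, -0.015, 0.0004], [0.0014, -0.018, 0.0004], [0.0014, -0.018, 0.0004]]' --rot '[[0, 0, 0], [0, 0, 0], [0, 0, 0], [0, 0, 0], [0, 0, 0], [0, 0, 0]]'

```text
time: 25.28
ee_pos: [0.4796, 0.1173, 0.2351]
eef_rot: [0.999, 0.044, 0.001, -0.0]
ft_force: [4.2, 1.6, -4.1]
width: 0.015
grip_force: 25.0
```

Run:
```python
from h import *
st(); im,m=snap('scene'); find('spot_point',['leg_peg','handle','leg_pivot'],'scene',m); cv2.imwrite('pics/s7.png',cv2.resize(im[150:340,190:450],(780,570),interpolation=cv2.INTER_CUBIC)[:,:,::-1])
ex=np.array([np.cos(np.radians(95)),np.sin(np.radians(95))]); O=np.array([.4785,.1185])
print(r.read_state()['ee_pos'][:2]@ex-O@ex)
```

```text
t 25.28 p [0.4796 0.1173 0.2351] yaw_x 5.0 z [ 0.002  0.001 -1.   ] F [ 4.2  1.6 -4.1] w 0.015 g 25.0
spot scene leg_peg 0.85 [0.601 0.031 0.026] [277, 264]
spot scene handle 0.63 [0.477 0.119 0.249] [340, 178]
spot scene leg_pivot 0.64 [0.562 0.125 0.12 ] [323, 244]
spot scene leg_pivot 0.32 [0.477 0.119 0.002] [330, 244]
-0.0006812118302889081
```

View pics/s7.png

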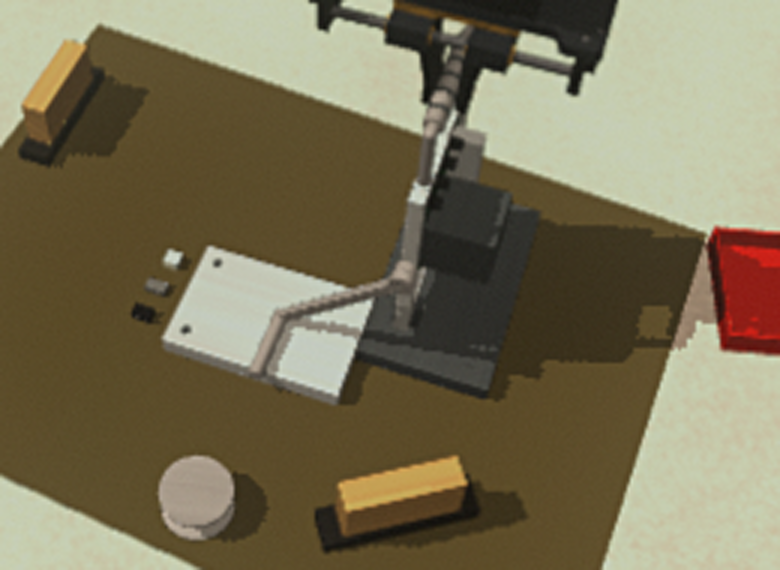

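The frame is nearly upright, with the peg just above the plate at crop px (268,345). I'll creep on until it meets the plate.

arm_command --xyz '[[0.0001, -0.0015, 0], [0.0002, -0.003, 0], [0.0003, -0.0045, 0], [0.0004, -0.006, 0], [0.0004, -0.006, 0], [0.0004, -0.006, 0]]' --rot '[[0, 0, 0], [0, 0, 0], [0, 0, 0], [0, 0, 0], [0, 0, 0], [0, 0, 0]]'

```text
time: 25.98
ee_pos: [0.4798, 0.1149, 0.2351]
eef_rot: [0.999, 0.045, 0.001, -0.002]
ft_force: [7.8, 12.1, -8.6]
width: 0.0152
grip_force: 25.0
```

arm_command --xyz '[[0.0001, -0.001, 0], [0.0002, -0.002, 0], [0.0003, -0.003, 0], [0.0003, -0.003, 0], [0.0003, -0.003, 0]]' --rot '[[0, 0, 0], [0, 0, 0], [0, 0, 0], [0, 0, 0], [0, 0, 0]]'

```text
time: 26.4
ee_pos: [0.4798, 0.1148, 0.2352]
eef_rot: [0.999, 0.047, 0.001, -0.004]
ft_force: [7.5, 20.9, -10.8]
width: 0.0151
grip_force: 25.0
```

The stop is met: force rose to 21 N with no further motion. I'll ease off slightly, settle, check and hand in.

arm_command --xyz '[[0, 0.002, 0], [0, 0.002, 0], [0, 0.002, 0], [0, 0.002, 0], [0, 0.002, 0], [0, 0.002, 0]]' --rot '[[0, 0, 0], [0, 0, 0], [0, 0, 0], [0, 0, 0], [0, 0, 0], [0, 0, 0]]'

```text
time: 26.9
ee_pos: [0.4798, 0.1149, 0.2351]
eef_rot: [0.999, 0.046, 0.001, -0.003]
ft_force: [7.7, 14.3, -8.3]
width: 0.0154
grip_force: 25.0
```

Run:
```python
from h import *
s=st(); im,m=snap('scene'); find('spot_point',['leg_peg','handle'],'scene',m)
if s['ft_force'][1]>5: print(r.close_job())
```

```text
t 26.9 p [0.4798 0.1149 0.2351] yaw_x 5.3 z [ 0.002  0.006 -1.   ] F [ 7.7 14.3 -8.3] w 0.0154 g 25.0
spot scene leg_peg 0.87 [0.602 0.031 0.023] [277, 266]
spot scene leg_peg 0.31 [0.475 0.115 0.034] [330, 236]
spot scene handle 0.71 [0.477 0.115 0.249] [338, 177]
the job is handed in; nothing more can be done
None
```

I handed the job in at 26.9 s: the three chips are on the bench, the scraper stands clear of the plate, the kickstand is down at its stop, and the gripper holds the frame upright by its handle with the peg pressed against the plate.

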